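Reset a reading stand's ratchet and prop its board in the second notch

ROBOT

A 7-joint arm with a two-finger parallel gripper is mounted at the origin on a cart in front of the work surface, level with it; the furniture and walls round the work are solid. World frame = base frame: x ahead of the robot, y to its left, z up, the work surface at z = 0. Lengths are in mm, angles in degrees, forces in N, time in s.
With the tool pointing down it reaches from about 400 to 850 mm from the base axis. Payload 4.4 kg.
Tool frame: the origin (TCP) lies midway between the tips of the shut fingers; the grasp point (between the pads) lies 19 mm behind it; z points along the fingers, y is the line along which they close (so a half turn about z gives the same grasp; the last joint's range is limited). The gripper opens to 94 mm and grips with 3 to 60 N. Pads are 16 mm wide; open, the fingers measure 119 mm over their backs; the gripper's body (75 mm by 177 mm) begins 78 mm behind the grasp point.
Start: joints at [-69.775, 36.005, 2.206, 86.941, -1.547, 57.084, -1.146], TCP at [264.31, 593.851, 205.478] pointing down, gripper open.
Joint ranges: [-175.42, 175.42], [-21.48, 121.26], [-71.46, 75.88], [10.55, 141.38], [-63.04, 243.04], [13.31, 113.54], [-168.57, 168.57]. Speed limits (degrees/s): [147.25, 147.25, 180, 180, 180, 180, 180].

INTERFACE

Orientations are given as [roll, pitch, yaw] about the fixed x, y, z axes, in that order (R = Rz(yaw) Ry(pitch) Rx(roll)).
In Python, from plant import r, cams gives the robot as it stands.
- The arm moves only by the tool step_arm, never from a script. Its argument "deltas" is a list of rows, each an object with "travel": the shift along the tool's x, y, z in mm, a list of three; "turn": the turn about the tool's z in degrees; "claw": the closure, from 0 (fully open) to 1 (shut). In form: [{"travel": [tx, ty, tz], "turn": turn, "claw": claw}, ...]. A call has 1 to 10 rows; each row shifts and turns the commanded pose from where the row before left it, along the tool's axes as they then stand; what a row does not reach is not made up. A row lasts 1/8 s, in which the tool goes at most 62.5 mm and 10.7 degrees, less where a joint would pass 70% of its speed; a pose out of reach is approached as far as the arm can. A call is refused whole if a number of a shift passes 62.5 or a number of a turn 10.7, either way. A call with a gripper value outside its range is refused whole. The fingers move at their own pace and stop on an object; "squeeze" is the grip in N (left out, the last holds). Time passes only in rows, so rows that do not move let the fingers close. It gives the time, the measured TCP pose, the force, the opening and the grip force at its end, in the units of the state.
- r.observe(): the state, without advancing time (a new reading comes with each control period).
- cams.read_camera(name): name is "scene" or "top"; returns (picture, depth): 420x560x3 uint8, red, green, blue; 420x560 float32, mm along the optical axis (not along the pixel's ray), 0 where there is no reading.
- cams.camera_info(name): a dict with "K" (3x3 intrinsics, pixels), "D" ([k1, k2, p1, p2, k3] as OpenCV has them; the pictures are not rectified), "rvec" (rotation vector, rad) and "tvec" (3), from world to camera coordinates, as OpenCV has them. Camera axes: x right, y down, z forward; pixel columns grow to the right and rows downward; lengths in mm; the calibration is good to about 2 mm. A picture is of the moment at which its call begins. camera_info takes no time and is no camera call.
- r.close_job(): hands the job in; it is judged then, once.
The state is a dict: "time": time; "joint_positions": joint angles; "joint_velocities": joint speeds; "joint_torque": joint torques, N m; "tcp_pos": TCP position; "tcp_rot": TCP orientation; "ft_force": force on the tool from outside, world axes, zero at the start; "torque": the same for the moment, N m; "gripper_width": finger opening in mm; "gripper_force": force on a finger pad.
Only numpy, scipy, OpenCV 4.12 (cv2) and the standard library are available. Lean on these libraries where they do the work, as an engineer would, in place of code of your own. Each camera call takes 0.05 s, during which the arm holds its last target. There are 200 camera calls.

TASK

The board of the ratchet reading stand is propped too steeply. Lift the board (the steel bar along its edge is the handle) past its top notch until the catch is thrown clear, let it down flat, then raise it again and leave it propped in the second notch from the bottom. Lower it slowly and gently, feeling it onto the rests and into the notch before you let go, so that it never drops, and do not disturb the jars, loupe and brush beside the stand.

Things in the scene. Friction and masses are not known exactly. Their poses are not given: they have to be found in the camera images.
- stand: Reading stand: wooden base 300 x 290 x 12 mm fixed to the table, origin at its centre on the table, x to its rear, y to its left, z up. A plywood board 172 x 176 x 10 mm is hinged at the rear and, when flat, lies on two felt-topped rests. A brass toothed arc on the board's left side and a small weighted pawl (catch) on the base hold the board up; the board's angle is joint board.
- stand_hinge (a point): Middle of the board's hinge line, 100 mm behind the stand's centre and 90 mm above the table; axes as the stand's (y along the hinge line). At board angle a the bar's centre is at this point + 220 mm x (-cos a along the stand's x, +sin a up).
- handle (a point): Centre of the round steel bar by which the board is lifted: 12 mm thick, 148 mm long, parallel to the hinge line and 220 mm from it, held by an arm at each end, 29 mm clear of the board's front edge; 90 mm above the table when flat. Axes turn with the board. The bar can turn between gripper pads, so a gripper may keep pointing down while the board swings.
- board (a joint): Board angle, rad: 0 flat on the rests, growing as it is raised, end stop 1.466. The four notches hold it at about 0.28, 0.51, 0.73, 0.96, all shifted together by up to 0.04 either way (pawl bracket set by hand, setting unknown). A notch catches once the board has risen 0.04 above it; lowered, the board settles back on it. Board 0.55 to 0.9 kg, 2.5 to 4 N at the bar; let go, it falls fast.
- pawl (a joint): Pawl angle, rad: 0 to 0.3 leaning on the brass arc, engaged; 1.03 thrown over to the front, clear of the teeth. Pawl is 50 mm long with a red round weight, at the stand's left. A lobe throws it over when the board is lifted to about 1.25 (at latest 1.35); it stays so until the last 0.25 rad of the board's way down to flat swing it back. It need not be touched.
- paste_jar: Loose white jar with a red lid, 57 mm in diameter, 75 mm tall, standing to the right of the stand; origin at the centre of its underside. Leave alone.
- loupe: Loose black stand loupe, 43 mm in diameter, 38 mm tall, right of the stand; origin at the centre of its underside. Leave alone.
- small_jar: Loose white jar with a black lid, 49 mm in diameter, 60 mm tall, left of the stand; origin at the centre of its underside. Leave alone.
- wood_brush: Loose flat brush with a dark wooden handle, 187 x 24 x 12 mm, lying left of the stand; origin at the centre of its underside. Leave alone.

How it is judged (in metres and radians):
On the way, in this order (a step that is already met when the one before it is completed fails the run):
1. the board is lifted past its top notch and the pawl is thrown clear (value of joint pawl above 0.8 rad and value of joint board above 1 rad), for 0.1 s.
2. the board is let down flat on its rests, which swings the pawl back (value of joint board below 0.04 rad and value of joint pawl below 0.4 rad), for 0.2 s.
At the end, for the whole second after the job is handed in: The board rests, let go and still, propped by the pawl in the second notch from the bottom: board angle 0.43 to 0.59 rad, pawl engaged (below 0.25 rad), board turning slower than 0.05 rad/s (value of joint board between 0.43 and 0.59 rad and value of joint pawl below 0.25 rad and velocity of joint board between -0.05 and 0.05 rad/s); the robot touches nothing.
It fails at once if the board drops or is slammed (turns downward faster than 1.0 rad/s) (velocity of joint board below -1 rad/s).
It fails at once if the red-lidded paste jar is moved more than 20 mm or tipped (distance of paste_jar from where it was at the start of the episode above 0.02 m or angle between paste_jar's own z axis and vertical above 0.3 rad).
It fails at once if the loupe is moved more than 20 mm or tipped (distance of loupe from where it was at the start of the episode above 0.02 m or angle between loupe's own z axis and vertical above 0.3 rad).
It fails at once if the black-lidded jar is moved more than 20 mm or tipped (distance of small_jar from where it was at the start of the episode above 0.02 m or angle between small_jar's own z axis and vertical above 0.3 rad).
It fails at once if the brush is moved more than 20 mm or tipped (distance of wood_brush from where it was at the start of the episode above 0.02 m or angle between wood_brush's own z axis and vertical above 0.3 rad).
It also fails if it takes over 61 s, if anything falls off the work surface, if the arm or the gripper's body presses on something with over 40 N, if the wrist force passes 120 N, or if a joint passes its speed limit or range.

## Working session

There is one attempt and no reset: what is moved stays moved. The work goes in short steps, Python scripts to look and compute and a tool call to move; the robot and the scene stay as the last step left them, time stands still between calls to the robot, and variables do not carry over. Pictures are saved under pics/ and viewed, at most 10 in all, crops included, and the job is handed in when it is done.

Besides the shell and the picture viewer there is one more tool, called after "Emit:" as name(argument=value, ...) on one line, values as JSON. step_arm: Moves the arm, as the interface text tells. Its arguments: {"type":"object","properties":{"deltas":{"type":"array"},"squeeze":{"type":"number"}},"required":["deltas"]}

```bash
mkdir -p pics; ls; python3 - <<'E'
from plant import r,cams
import cv2,numpy as np
print(r.observe())
for n in("scene","top"):
    p,d=cams.read_camera(n); cv2.imwrite(f"pics/{n}0.png",p[:,:,::-1]); np.save(f"pics/{n}0.npy",d)
    print(n,cams.camera_info(n))
E
```

```text
pics
{'time': 0.0, 'joint_positions': array([-69.77473051,  36.05552694,   2.20027763,  86.99425729,
        -1.54384866,  57.08411003,  -1.14723305]), 'joint_velocities': array([ 0.04447061,  0.07647216, -0.05668824, -0.06919018, -0.05842763,
        0.04742516, -0.04295388]), 'joint_torque': array([-8.58231251e-04, -5.49726069e+01,  1.14318665e+00, -1.86632663e+01,
       -5.22222009e-02,  2.37456628e-02,  1.33638641e-04]), 'tcp_pos': array([264.03242367, 593.24587047, 204.6014682 ]), 'tcp_rot': array([-1.79895750e+02,  2.45710404e-03,  1.56006949e+02]), 'ft_force': array([ 0.17448271, -0.20869018, -0.53257768]), 'torque': array([-0.01596162, -0.02301616,  0.00767492]), 'gripper_force': 0.0, 'gripper_width': 93.82964532753529}
scene {'K': array([[428.8343993 ,   0.        , 282.99855896],
       [  0.        , 428.8343993 , 207.82676272],
       [  0.        ,   0.        ,   1.        ]]), 'D': array([-0.09194406,  0.        ,  0.        ,  0.        ,  0.        ]), 'rvec': array([ 1.9841513 , -0.97771033,  0.54640051]), 'tvec': array([-230.85189617,  378.55622076,  501.06204813])}
top {'K': array([[480.98576972,   0.        , 283.24523293],
       [  0.        , 480.98576972, 213.75698302],
       [  0.        ,   0.        ,   1.        ]]), 'D': array([-0.0859325,  0.       ,  0.       ,  0.       ,  0.       ]), 'rvec': array([ 2.133132  , -2.14485396,  0.21626277]), 'tvec': array([128.15890029, 573.36398354, 941.96509318])}
```

View pics/scene0.png

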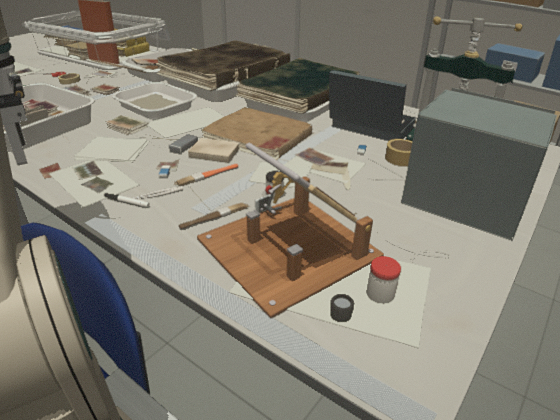

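View pics/top0.png

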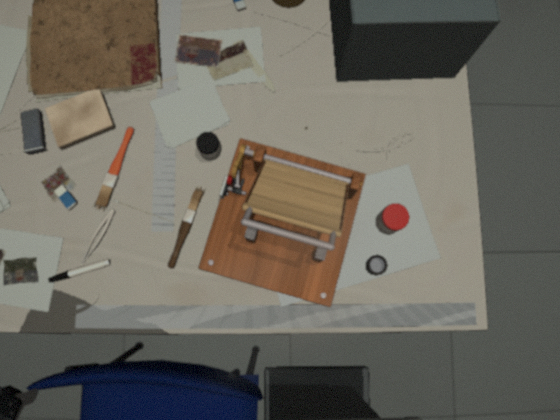

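The scene picture shows the stand with its board propped steeply: bar at about (250,148)-(300,185), paste jar (384,280), loupe (342,307), pawl (270,190). In the top view the base corners are near (239,139), (366,173), (331,306), (199,268), and the bar runs from (243,219) to (335,245). The small jar is at (208,145) and the brush at (186,228).

```bash
cat > h.py <<'E'
import cv2,numpy as np
from plant import r,cams
def cam(n):
    c=cams.camera_info(n); R=cv2.Rodrigues(c["rvec"])[0]; return c,R,np.array(c["tvec"])
def rays(n,px):
    c,R,t=cam(n); u=cv2.undistortPoints(np.float64(px).reshape(-1,1,2),c["K"],c["D"])[:,0]
    return -R.T@t,np.c_[u,np.ones(len(u))]@R
def plane(n,px,z):
    o,d=rays(n,px); return o+d*((z-o[2])/d[:,2])[:,None]
def deproj(n,px,dep):
    o,d=rays(n,px); return o+d*np.asarray(dep)[:,None]
def proj(n,P):
    c,R,t=cam(n); return cv2.projectPoints(np.float64(P),c["rvec"],c["tvec"],c["K"],c["D"])[0][:,0]
E
python3 - <<'E'
from h import *
im=cv2.imread("pics/top0.png"); D=np.load("pics/top0.npy")
hsv=cv2.cvtColor(im,cv2.COLOR_BGR2HSV)
for p in [(320,285),(290,230),(300,195),(315,167),(225,250),(120,240)]: print(p,hsv[p[1],p[0]],D[p[1],p[0]])
# base: brown mask, hull, quad
m=cv2.inRange(hsv,(3,100,40),(14,255,255)); 
win=np.zeros_like(m); win[130:315,195:375]=255; m&=win
m=cv2.morphologyEx(m,cv2.MORPH_OPEN,np.ones((3,3)))
n,l,s,_=cv2.connectedComponentsWithStats(m); k=1+s[1:,4].argmax(); ys,xs=np.where(l==k)
P=plane("top",np.c_[xs,ys],12)[:,:2].astype(np.float32)
print("base",len(xs),cv2.minAreaRect(P)); b=cv2.boxPoints(cv2.minAreaRect(P)); print(b)
hc=plane("top",[(239,139),(366,173),(331,306),(199,268)],12); print("handcorners",hc, np.linalg.norm(hc-np.roll(hc,1,0),axis=1),hc.mean(0))
# bar: gray pixels with depth, line
g=(hsv[...,1]<60)&(D>0); w=np.zeros_like(g); w[205:262,236:342]=1
ys,xs=np.where(g&w); Q=deproj("top",np.c_[xs,ys],D[ys,xs])
for i in range(140,320,10): print(i,((Q[:,2]>i)&(Q[:,2]<=i+10)).sum(),end="; ")
Q=Q[Q[:,2]>220]; print(len(Q),Q.mean(0),np.percentile(Q,[2,50,98],axis=0))
if len(Q)>10:
    vx=cv2.fitLine(Q.astype(np.float32),cv2.DIST_HUBER,0,.01,.01).ravel(); print(vx, np.degrees(np.arctan2(vx[1],vx[0])))
    tt=(Q-vx[3:])@vx[:3]; print("ext",tt.min(),tt.max())
for n,p,z in [("paste",(396,217),75),("loupe",(376,265),38),("sj",(208,145),60),("brush",(200,190),12),("brush",(171,266),12)]: print(n,plane("top",[p],z))
E
```

```text
(320, 285) [ 12 140 140] 1001.71246
(290, 230) [ 13 112  91] 1021.053
(300, 195) [ 18 105 143] 878.25287
(315, 167) [ 10 120 113] 1049.7389
(225, 250) [ 13 142 133] 1010.11646
(120, 240) [ 23  30 146] 1021.7452
base 9845 ((567.5265502929688, 123.87617492675781), (286.3924560546875, 297.33984375), 73.43008422851562)
[[384.19308   29.024994]
 [669.1852   -55.77191 ]
 [750.86     218.72736 ]
 [465.86792  303.52426 ]]
handcorners [[748.57966161 220.38188901  12.        ]
 [670.91872426 -57.91164175  12.        ]
 [385.30295368  26.08125722  12.        ]
 [465.80535434 301.74736073  12.        ]] [294.24759785 288.92647933 297.70988476 287.18014753] [567.65167347 122.5747163   12.        ]
140 0; 150 0; 160 0; 170 0; 180 0; 190 0; 200 0; 210 0; 220 38; 230 56; 240 646; 250 37; 260 0; 270 0; 280 0; 290 0; 300 0; 310 0; 777 [508.25930452 124.43289338 245.35397638] [[483.06294162  46.32921204 225.35344343]
 [506.61211459 125.65158874 247.29791584]
 [547.33298694 194.81594438 250.51218982]]
[2.9018688e-01 9.5696920e-01 1.1910383e-03 5.0663901e+02 1.2402425e+02
 2.4756206e+02] 73.13084
ext -78.9674071845521 77.52517243525317
paste [[ 562.05213428 -102.87040602   75.        ]]
loupe [[468.00557765 -66.02771866  38.        ]]
sj [[719.01793657 281.77474501  60.        ]]
brush [[633.51264363 303.35780441  12.        ]]
brush [[470.11727216 360.79143042  12.        ]]
```

```bash
python3 - <<'E'
from h import *
D=np.load("pics/top0.npy")
for p in [(320,285),(225,250),(120,240)]: print(p,deproj("top",[p],[D[p[1],p[0]]]))
print("camc",rays("top",[(0,0)])[0],rays("scene",[(0,0)])[0])
C=np.array([567.6,123.2,0]);a=np.radians(-16.7);X=np.array([np.cos(a),np.sin(a),0]);Y=np.array([-X[1],X[0],0]);Z=np.array([0,0,1.])
H=C+100*X+90*Z
for A in (0.766,):
  B=H+220*(-np.cos(A)*X+np.sin(A)*Z)
  for nm,off in(("bar",B),("hinge",H)):
    for s in(74,0,-74): print(nm,s,(off+s*Y).round(1),[proj(n,[off+s*Y]).round(1).tolist() for n in("top","scene")])
print("meas",[proj(n,[[506.4-78*Y[0],123.3-78*Y[1],243],[506.4+78*Y[0],123.3+78*Y[1],243]]).round(1).tolist() for n in("top","scene")])
for i,j in((-150,-145),(-150,145),(150,-145),(150,145)): print("corner",[proj(n,[C+j*X+i*Y+12*Z]).round(1).tolist() for n in("top","scene")])
im=cv2.imread("pics/scene0.png")[110:330,190:400]; a=cv2.resize(im,None,fx=2.5,fy=2.5,interpolation=cv2.INTER_CUBIC); cv2.imwrite("pics/crop.png",a)
E
```

```text
(320, 285) [[428.88360272  48.55828354  15.17667289]]
(225, 250) [[503.21045945 247.32105344  15.11835951]]
(120, 240) [[526.58830986 474.78144597   1.92054012]]
camc [ 398.67923502  148.95634453 1025.34680625] [ -32.80986219 -299.84113008  597.22641935]
bar 74 [532.8 210.9 242.5] [[[234.1, 217.9]], [[244.5, 141.9]]]
bar 0 [511.5 140.  242.5] [[[277.1, 230.5]], [[266.1, 156.2]]]
bar -74 [490.3  69.1 242.5] [[[320.4, 243.1]], [[290.7, 172.6]]]
hinge 74 [684.6 165.3  90. ] [[[263.3, 156.4]], [[304.8, 185.8]]]
hinge 0 [663.4  94.5  90. ] [[[298.5, 166.5]], [[325.8, 200.0]]]
hinge -74 [642.1  23.6  90. ] [[[333.8, 176.8]], [[349.1, 215.8]]]
meas [[[333.0, 246.8], [241.9, 220.2]], [[298.5, 177.5], [248.2, 144.2]]]
corner [[[333.3, 305.8]], [[274.2, 316.0]]]
corner [[[368.1, 176.3]], [[385.2, 255.6]]]
corner [[[195.8, 265.1]], [[197.2, 233.0]]]
corner [[[236.8, 138.6]], [[298.5, 194.3]]]
```

View pics/crop.png

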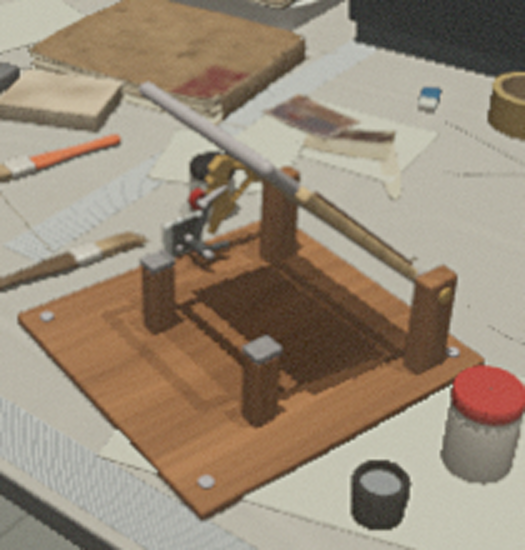

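The crop shows the board nearly edge-on. The bar runs from about (249,145) to (303,181) in full-picture pixels, which agrees with the depth measurement: bar centre about (506.5, 123.5, 241). It lies 158.7 mm ahead of the hinge line, so the angle is about 0.76 (third notch). The hinge middle sits about 17 mm to the right of the stand's midline. The first move is up and across.

Emit:
step_arm(deltas=[{"travel": [0, 0, -40], "turn": 0, "claw": 0}, {"travel": [0, 0, -40], "turn": 0, "claw": 0}, {"travel": [0, 0, -35], "turn": 0, "claw": 0}, {"travel": [-30, -24, 0], "turn": 0, "claw": 0}, {"travel": [-30, -24, 0], "turn": 0, "claw": 0}, {"travel": [-30, -24, 0], "turn": 0, "claw": 0}, {"travel": [-30, -24, 0], "turn": 0, "claw": 0}, {"travel": [-30, -24, 0], "turn": 0, "claw": 0}, {"travel": [-30, -24, 0], "turn": 0, "claw": 0}, {"travel": [-30, -24, 0], "turn": 0, "claw": 0}])

```text
time: 1.35
tcp_pos: [388.1, 353.6, 320.2]
tcp_rot: [-180.0, -0.0, 156.0]
ft_force: [-0.4, -0.4, 0.8]
gripper_width: 93.8
gripper_force: 0.0
```

Emit:
step_arm(deltas=[{"travel": [-30, -24, 0], "turn": 0, "claw": 0}, {"travel": [-30, -24, 0], "turn": 0, "claw": 0}, {"travel": [-30, -24, 0], "turn": 0, "claw": 0}, {"travel": [-30, -24, 0], "turn": 0, "claw": 0}, {"travel": [-30, -24, 0], "turn": 0, "claw": 0}, {"travel": [-30, -24, 0], "turn": 0, "claw": 0}, {"travel": [-20, -15, 0], "turn": 0, "claw": 0.3}, {"travel": [0, 0, 0], "turn": 7, "claw": 0.7}, {"travel": [0, 0, 0], "turn": 7, "claw": 0.7}, {"travel": [0, 0, 0], "turn": 7, "claw": 0.7}])

```text
time: 2.6
tcp_pos: [505.6, 128.2, 320.1]
tcp_rot: [-180.0, -0.0, 134.8]
ft_force: [-0.1, 0.2, 1.0]
gripper_width: 57.8
gripper_force: 0.0
```

Emit:
step_arm(deltas=[{"travel": [0, 0, 0], "turn": 7.7, "claw": 0.7}, {"travel": [0, 0, 0], "turn": 8, "claw": 0.7}, {"travel": [0, 0, 0], "turn": 8, "claw": 0.7}, {"travel": [0, 0, 0], "turn": 8, "claw": 0.7}, {"travel": [0, 0, 0], "turn": 8, "claw": 0.7}, {"travel": [0, 0, 0], "turn": 8, "claw": 0.7}, {"travel": [0, 0, 0], "turn": 8, "claw": 0.7}, {"travel": [0, 0, 0], "turn": 6, "claw": 0.7}, {"travel": [0, 0, 0], "turn": 0, "claw": 0.7}, {"travel": [0, 0, 0], "turn": 0, "claw": 0.7}])

```text
time: 3.85
tcp_pos: [505.7, 128.4, 320.3]
tcp_rot: [-180.0, 0.0, 73.4]
ft_force: [-0.1, 0.4, 0.1]
gripper_width: 28.0
gripper_force: 0.0
```

Emit:
step_arm(deltas=[{"travel": [-4, 2, 20], "turn": 0, "claw": 0.7}, {"travel": [0, 0, 20], "turn": 0, "claw": 0.7}, {"travel": [0, 0, 20], "turn": 0, "claw": 0.7}, {"travel": [0, 0, 10], "turn": 0, "claw": 0.7}, {"travel": [0, 0, 5], "turn": 0, "claw": 0.7}, {"travel": [0, 0, 5], "turn": 0, "claw": 0.7}, {"travel": [0, 0, 0], "turn": 0, "claw": 0.7}], squeeze=10)

```text
time: 4.72
tcp_pos: [506.7, 124.0, 240.5]
tcp_rot: [180.0, -0.0, 73.3]
ft_force: [0.4, 0.7, -0.7]
gripper_width: 28.7
gripper_force: 0.0
```

```bash
python3 - <<'E'
from h import *
p,d=cams.read_camera("scene"); q,d2=cams.read_camera("top")
a=cv2.resize(p[110:290,200:380,::-1],None,fx=2.2,fy=2.2,interpolation=cv2.INTER_CUBIC)
b=cv2.resize(q[130:310,195:375,::-1],None,fx=2.2,fy=2.2,interpolation=cv2.INTER_CUBIC)
cv2.imwrite("pics/g1.png",np.hstack([a,b])); print(r.observe()["ft_force"])
E
```

```text
[-0.39010656  0.32389149 -0.49264883]
```

View pics/g1.png

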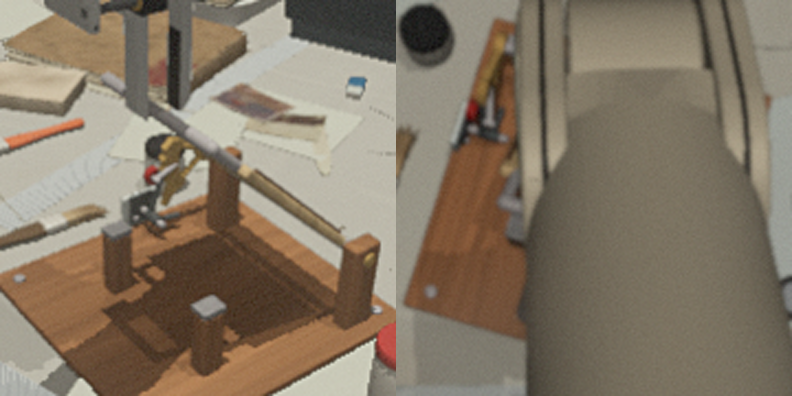

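In the scene crop (left half) the front finger, tip at (137,112), is in front of the bar and the rear finger, tip at (178,105), is behind it, so the bar is straddled. The arm hides the bar in the top view (right half). Next I go down 14 mm and close.

Emit:
step_arm(deltas=[{"travel": [0, 0, 5], "turn": 0, "claw": 0.7}, {"travel": [0, 0, 5], "turn": 0, "claw": 0.7}, {"travel": [0, 0, 4], "turn": 0, "claw": 0.7}, {"travel": [0, 0, 0], "turn": 0, "claw": 0.8}, {"travel": [0, 0, 0], "turn": 0, "claw": 0.85}, {"travel": [0, 0, 0], "turn": 0, "claw": 0.9}, {"travel": [0, 0, 0], "turn": 0, "claw": 1}, {"travel": [0, 0, 0], "turn": 0, "claw": 1}], squeeze=10)

```text
time: 5.82
tcp_pos: [505.6, 124.3, 226.5]
tcp_rot: [-179.9, 0.0, 73.3]
ft_force: [-5.2, 2.0, 6.0]
gripper_width: 12.1
gripper_force: 10.0
```

Emit:
step_arm(deltas=[{"travel": [0, -1.5, -1], "turn": 0, "claw": 1}, {"travel": [0, 0, 0], "turn": 0, "claw": 1}, {"travel": [0, 7.8, -7.8], "turn": 0, "claw": 1}, {"travel": [0, 8.2, -7.4], "turn": 0, "claw": 1}, {"travel": [0, 8.5, -7], "turn": 0, "claw": 1}, {"travel": [0, 8.9, -6.5], "turn": 0, "claw": 1}, {"travel": [0, 0, 0], "turn": 0, "claw": 1}], squeeze=30)

```text
time: 6.7
tcp_pos: [538.1, 114.6, 256.8]
tcp_rot: [179.9, -0.0, 73.3]
ft_force: [2.1, 0.3, -7.0]
gripper_width: 11.0
gripper_force: 30.0
```

Emit:
step_arm(deltas=[{"travel": [0, 9.2, -6.1], "turn": 0, "claw": 1}, {"travel": [0, 9.5, -5.6], "turn": 0, "claw": 1}, {"travel": [0, 9.7, -5.1], "turn": 0, "claw": 1}, {"travel": [0, 10, -4.6], "turn": 0, "claw": 1}, {"travel": [0, 0, 0], "turn": 0, "claw": 1}])

```text
time: 7.32
tcp_pos: [575.3, 103.5, 279.1]
tcp_rot: [179.9, -0.1, 73.3]
ft_force: [-4.2, 1.4, 4.5]
gripper_width: 10.6
gripper_force: 30.0
```

Emit:
step_arm(deltas=[{"travel": [0, 10.2, -4.1], "turn": 0, "claw": 1}, {"travel": [0, 10.4, -3.6], "turn": 0, "claw": 1}, {"travel": [0, 10.6, -3.1], "turn": 0, "claw": 1}, {"travel": [0, 0, 0], "turn": 0, "claw": 1}])

```text
time: 7.82
tcp_pos: [605.9, 94.3, 289.6]
tcp_rot: [179.8, -0.1, 73.3]
ft_force: [-4.0, 1.1, 6.4]
gripper_width: 10.8
gripper_force: 30.0
```

```bash
python3 - <<'E'
from h import *
p,d=cams.read_camera("scene")
a=cv2.resize(p[110:290,200:380,::-1],None,fx=2.5,fy=2.5,interpolation=cv2.INTER_CUBIC)
cv2.imwrite("pics/g2.png",a); s=r.observe();print(s["ft_force"],s["tcp_pos"])
E
```

```text
[-2.96351467  1.72385718  5.16030137] [605.57678707  94.41745971 289.46142123]
```

View pics/g2.png

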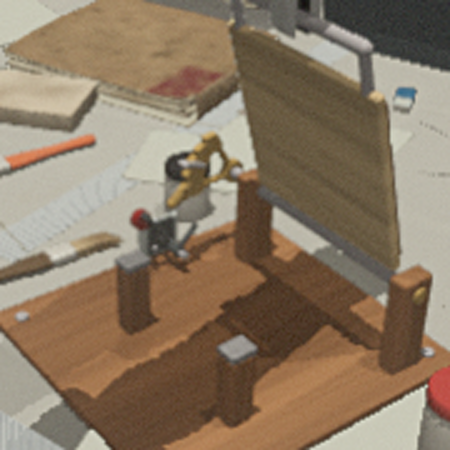

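The red weight of the pawl has moved from full-picture (268,190) to (255,197), forward of its pivot, so it is thrown over. I lift slightly more for certainty, then lower.

Emit:
step_arm(deltas=[{"travel": [0, 9, -3.5], "turn": 0, "claw": 1}, {"travel": [0, 0, 0], "turn": 0, "claw": 1}, {"travel": [0, 0, 0], "turn": 0, "claw": 1}])

```text
time: 8.25
tcp_pos: [613.0, 92.1, 291.6]
tcp_rot: [180.0, 0.0, 73.3]
ft_force: [-1.1, 1.2, -0.6]
gripper_width: 11.1
gripper_force: 30.0
```

```bash
python3 - <<'E'
from h import *
p,d=cams.read_camera("scene"); cv2.imwrite("pics/g3.png",p[:,:,::-1])
for f in("scene0","g2x","g3"):
    im=cv2.imread(f"pics/{f}.png")
    if im is None: continue
    h=cv2.cvtColor(im,cv2.COLOR_BGR2HSV); m=(cv2.inRange(h,(0,150,60),(5,255,255))|cv2.inRange(h,(174,150,60),(180,255,255)))[165:215,240:300]
    ys,xs=np.where(m); print(f,len(xs),xs.mean()+240,ys.mean()+165)
s=r.observe(); t=s["tcp_pos"]; print(t,s["ft_force"],s["time"]); D=(np.array([658.4,77.7])-t[:2])@[.958,-.287]; print(D,np.arccos(D/220))
import numpy as np
a0=np.arccos(D/220)
a=np.linspace(a0,0,32); 
y=-220*np.cos(a); z=-220*np.sin(a)
for i in range(31): print(i,round(a[i+1],2),round(y[i+1]-y[i],1),round(z[i+1]-z[i],1))
E
```

```text
scene0 15 267.6 188.4
g3 11 253.8181818181818 196.9090909090909
[612.78714928  92.15711883 291.59432462] [-0.22649666  1.43336005 -1.05465766] 8.3
47.84630409268787 1.3515611191516952
0 1.31 -9.3 2.3
1 1.26 -9.2 2.7
2 1.22 -9.1 3.1
3 1.18 -8.9 3.5
4 1.13 -8.8 3.9
5 1.09 -8.6 4.2
6 1.05 -8.4 4.6
7 1.0 -8.2 5.0
8 0.96 -8.0 5.3
9 0.92 -7.7 5.7
10 0.87 -7.5 6.0
11 0.83 -7.2 6.3
12 0.78 -6.9 6.6
13 0.74 -6.6 6.9
14 0.7 -6.3 7.2
15 0.65 -6.0 7.5
16 0.61 -5.7 7.7
17 0.57 -5.3 8.0
18 0.52 -5.0 8.2
19 0.48 -4.6 8.4
20 0.44 -4.2 8.6
21 0.39 -3.9 8.8
22 0.35 -3.5 8.9
23 0.31 -3.1 9.1
24 0.26 -2.7 9.2
25 0.22 -2.3 9.3
26 0.17 -1.9 9.4
27 0.13 -1.5 9.5
28 0.09 -1.0 9.5
29 0.04 -0.6 9.6
30 0.0 -0.2 9.6[ WARN:0@5.581] global loadsave.cpp:275 findDecoder imread_('pics/g2x.png'): can't open/read file: check file path/integrity
```

Emit:
step_arm(deltas=[{"travel": [0, -9.3, 2.3], "turn": 0, "claw": 1}, {"travel": [0, -9.2, 2.7], "turn": 0, "claw": 1}, {"travel": [0, -9.1, 3.1], "turn": 0, "claw": 1}, {"travel": [0, -8.9, 3.5], "turn": 0, "claw": 1}, {"travel": [0, -8.8, 3.9], "turn": 0, "claw": 1}, {"travel": [0, -8.6, 4.2], "turn": 0, "claw": 1}, {"travel": [0, -8.4, 4.6], "turn": 0, "claw": 1}, {"travel": [0, -8.2, 5], "turn": 0, "claw": 1}, {"travel": [0, 0, 0], "turn": 0, "claw": 1}])

```text
time: 9.43
tcp_pos: [543.5, 112.9, 261.8]
tcp_rot: [-179.9, 0.0, 73.3]
ft_force: [0.1, 0.3, -1.0]
gripper_width: 11.1
gripper_force: 30.0
```

Emit:
step_arm(deltas=[{"travel": [0, -8, 5.3], "turn": 0, "claw": 1}, {"travel": [0, -7.7, 5.7], "turn": 0, "claw": 1}, {"travel": [0, -7.5, 6], "turn": 0, "claw": 1}, {"travel": [0, 0, 0], "turn": 0, "claw": 1}])

```text
time: 9.93
tcp_pos: [521.8, 119.4, 244.7]
tcp_rot: [-179.9, 0.0, 73.3]
ft_force: [1.8, 1.7, -3.6]
gripper_width: 11.0
gripper_force: 30.0
```

Emit:
step_arm(deltas=[{"travel": [0, -7.2, 6.3], "turn": 0, "claw": 1}, {"travel": [0, -6.9, 6.6], "turn": 0, "claw": 1}, {"travel": [0, -6.6, 6.9], "turn": 0, "claw": 1}, {"travel": [0, -6.3, 7.2], "turn": 0, "claw": 1}, {"travel": [0, -6, 7.5], "turn": 0, "claw": 1}, {"travel": [0, 0, 0], "turn": 0, "claw": 1}])

```text
time: 10.68
tcp_pos: [490.4, 128.9, 210.3]
tcp_rot: [-179.9, 0.0, 73.3]
ft_force: [1.0, 0.7, -2.1]
gripper_width: 11.3
gripper_force: 30.0
```

Emit:
step_arm(deltas=[{"travel": [0, -5.7, 7.7], "turn": 0, "claw": 1}, {"travel": [0, -5.3, 8], "turn": 0, "claw": 1}, {"travel": [0, -5, 8.2], "turn": 0, "claw": 1}, {"travel": [0, -4.6, 8.4], "turn": 0, "claw": 1}, {"travel": [0, -4.2, 8.6], "turn": 0, "claw": 1}, {"travel": [0, -3.9, 8.8], "turn": 0, "claw": 1}, {"travel": [0, 0, 0], "turn": 0, "claw": 1}])

```text
time: 11.55
tcp_pos: [463.3, 137.1, 160.7]
tcp_rot: [-180.0, 0.0, 73.3]
ft_force: [1.1, 2.0, -1.3]
gripper_width: 11.0
gripper_force: 30.0
```

Emit:
step_arm(deltas=[{"travel": [0, -3.5, 8.9], "turn": 0, "claw": 1}, {"travel": [0, -3.1, 9.1], "turn": 0, "claw": 1}, {"travel": [0, -2.7, 9.2], "turn": 0, "claw": 1}, {"travel": [0, -2.3, 9.3], "turn": 0, "claw": 1}, {"travel": [0, -1.9, 9.4], "turn": 0, "claw": 1}, {"travel": [0, -1.5, 9.5], "turn": 0, "claw": 1}, {"travel": [0, -1, 9.5], "turn": 0, "claw": 1}, {"travel": [0, 0, 0], "turn": 0, "claw": 1}])

```text
time: 12.55
tcp_pos: [448.4, 141.5, 95.8]
tcp_rot: [-180.0, 0.0, 73.3]
ft_force: [0.7, 2.7, -1.2]
gripper_width: 10.9
gripper_force: 30.0
```

Emit:
step_arm(deltas=[{"travel": [0, -0.4, 5], "turn": 0, "claw": 1}, {"travel": [0, -0.3, 5], "turn": 0, "claw": 1}, {"travel": [0, -0.1, 3], "turn": 0, "claw": 1}, {"travel": [0, 0, 0], "turn": 0, "claw": 1}])

```text
time: 13.05
tcp_pos: [447.7, 141.7, 83.3]
tcp_rot: [180.0, -0.0, 73.3]
ft_force: [0.6, 2.6, -1.3]
gripper_width: 11.0
gripper_force: 30.0
```

Emit:
step_arm(deltas=[{"travel": [0, 0, 2], "turn": 0, "claw": 1}, {"travel": [0, 0, 2], "turn": 0, "claw": 1}, {"travel": [0, 0, 0], "turn": 0, "claw": 1}])

```text
time: 13.42
tcp_pos: [447.6, 141.7, 79.4]
tcp_rot: [180.0, -0.0, 73.3]
ft_force: [0.9, 2.7, -1.4]
gripper_width: 10.9
gripper_force: 30.0
```

Emit:
step_arm(deltas=[{"travel": [0, 0, 1], "turn": 0, "claw": 1}, {"travel": [0, 0, 1], "turn": 0, "claw": 1}, {"travel": [0, 0, 0], "turn": 0, "claw": 1}])

```text
time: 13.8
tcp_pos: [447.7, 141.8, 78.0]
tcp_rot: [180.0, -0.0, 73.3]
ft_force: [-0.7, 2.7, 6.5]
gripper_width: 11.0
gripper_force: 30.0
```

Emit:
step_arm(deltas=[{"travel": [0, 0, 0.5], "turn": 0, "claw": 1}, {"travel": [0, 0, 0], "turn": 0, "claw": 1}, {"travel": [0, 0, 0], "turn": 0, "claw": 1}, {"travel": [0, 0, 0], "turn": 0, "claw": 1}])

```text
time: 14.3
tcp_pos: [447.7, 141.8, 78.0]
tcp_rot: [180.0, -0.1, 73.3]
ft_force: [-1.4, 2.0, 10.8]
gripper_width: 10.9
gripper_force: 30.0
```

```bash
python3 - <<'E'
from h import *
p,d=cams.read_camera("scene"); cv2.imwrite("pics/g4.png",cv2.resize(p[110:290,200:380,::-1],None,fx=2.5,fy=2.5,interpolation=cv2.INTER_CUBIC))
h=cv2.cvtColor(p,cv2.COLOR_RGB2HSV); m=(cv2.inRange(h,(0,150,60),(5,255,255))|cv2.inRange(h,(174,150,60),(180,255,255)))[165:215,240:300]
ys,xs=np.where(m); print(len(xs),xs.mean()+240,ys.mean()+165)
s=r.observe(); print(s["tcp_pos"],s["ft_force"],s["time"])
a=np.arange(0,.61,.05); y=-220*np.cos(a); z=-220*np.sin(a)
for i in range(12): print(round(a[i+1],2),round(y[i+1]-y[i],1),round(z[i+1]-z[i],1),round(-z[i+1]+78,1))
E
```

```text
15 268.2 189.4
[447.69322859 141.76960577  77.96012107] [-0.78439568  2.20524129 10.55329495] 14.35
0.05 0.3 -11.0 89.0
0.1 0.8 -11.0 100.0
0.15 1.4 -10.9 110.9
0.2 1.9 -10.8 121.7
0.25 2.5 -10.7 132.4
0.3 3.0 -10.6 143.0
0.35 3.5 -10.4 153.4
0.4 4.0 -10.2 163.7
0.45 4.5 -10.0 173.7
0.5 5.0 -9.8 183.5
0.55 5.5 -9.5 193.0
0.6 6.0 -9.2 202.2
```

View pics/g4.png

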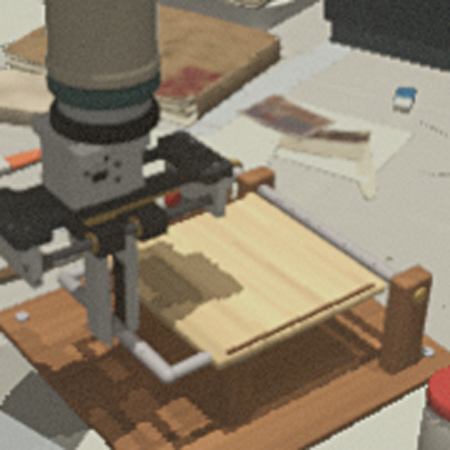

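The board is flat on its rests and the pawl's red weight is back at (268,189), its engaged position. Now I raise it to about 0.63 rad.

Emit:
step_arm(deltas=[{"travel": [0, 0.3, -12], "turn": 0, "claw": 1}, {"travel": [0, 0.8, -11], "turn": 0, "claw": 1}, {"travel": [0, 1.4, -10.9], "turn": 0, "claw": 1}, {"travel": [0, 1.9, -10.8], "turn": 0, "claw": 1}, {"travel": [0, 2.5, -10.7], "turn": 0, "claw": 1}, {"travel": [0, 3, -10.6], "turn": 0, "claw": 1}, {"travel": [0, 3.5, -10.4], "turn": 0, "claw": 1}, {"travel": [0, 4, -10.2], "turn": 0, "claw": 1}, {"travel": [0, 4.5, -10], "turn": 0, "claw": 1}, {"travel": [0, 0, 0], "turn": 0, "claw": 1}])

```text
time: 15.6
tcp_pos: [467.8, 135.7, 174.2]
tcp_rot: [-179.9, -0.0, 73.3]
ft_force: [-2.0, 4.8, -2.0]
gripper_width: 11.0
gripper_force: 30.0
```

Emit:
step_arm(deltas=[{"travel": [0, 5, -9.8], "turn": 0, "claw": 1}, {"travel": [0, 5.5, -9.5], "turn": 0, "claw": 1}, {"travel": [0, 6, -9.2], "turn": 0, "claw": 1}, {"travel": [0, 3.8, -5.4], "turn": 0, "claw": 1}, {"travel": [0, 0, 0], "turn": 0, "claw": 1}, {"travel": [0, 0, 0], "turn": 0, "claw": 1}])

```text
time: 16.35
tcp_pos: [485.8, 130.3, 207.4]
tcp_rot: [-179.7, 0.0, 73.3]
ft_force: [-3.2, 6.2, -1.0]
gripper_width: 11.1
gripper_force: 30.0
```

Emit:
step_arm(deltas=[{"travel": [0, -2.5, 3.6], "turn": 0, "claw": 1}, {"travel": [0, -2.4, 3.6], "turn": 0, "claw": 1}, {"travel": [0, -1.2, 1.8], "turn": 0, "claw": 1}, {"travel": [0, -1.2, 1.8], "turn": 0, "claw": 1}, {"travel": [0, 0, 0], "turn": 0, "claw": 1}])

```text
time: 16.98
tcp_pos: [479.0, 132.4, 196.7]
tcp_rot: [-179.8, 0.0, 73.3]
ft_force: [-4.0, 5.7, -0.0]
gripper_width: 10.7
gripper_force: 30.0
```

Emit:
step_arm(deltas=[{"travel": [0, -0.8, 1.3], "turn": 0, "claw": 1}, {"travel": [0, -0.8, 1.3], "turn": 0, "claw": 1}, {"travel": [0, 0, 0], "turn": 0, "claw": 1}])

```text
time: 17.35
tcp_pos: [477.6, 132.8, 194.2]
tcp_rot: [-179.8, 0.0, 73.3]
ft_force: [-3.5, 5.3, 1.3]
gripper_width: 11.1
gripper_force: 30.0
```

Emit:
step_arm(deltas=[{"travel": [0, -0.6, 0.9], "turn": 0, "claw": 1}, {"travel": [0, 0, 0], "turn": 0, "claw": 1}])

```text
time: 17.6
tcp_pos: [477.2, 132.9, 193.5]
tcp_rot: [-179.8, -0.0, 73.3]
ft_force: [-4.4, 5.7, 2.1]
gripper_width: 10.8
gripper_force: 30.0
```

Emit:
step_arm(deltas=[{"travel": [0, -0.6, 0.9], "turn": 0, "claw": 1}, {"travel": [0, 0, 0], "turn": 0, "claw": 1}])

```text
time: 17.85
tcp_pos: [476.8, 133.0, 192.7]
tcp_rot: [-179.8, -0.0, 73.3]
ft_force: [-4.7, 5.1, 3.8]
gripper_width: 10.9
gripper_force: 30.0
```

Emit:
step_arm(deltas=[{"travel": [0, -0.6, 0.9], "turn": 0, "claw": 1}, {"travel": [0, 0, 0], "turn": 0, "claw": 1}])

```text
time: 18.1
tcp_pos: [476.4, 133.1, 192.1]
tcp_rot: [-179.8, -0.0, 73.3]
ft_force: [-4.5, 5.6, 6.5]
gripper_width: 10.8
gripper_force: 30.0
```

Emit:
step_arm(deltas=[{"travel": [0, -0.6, 0.9], "turn": 0, "claw": 1}, {"travel": [0, 0, 0], "turn": 0, "claw": 1}])

```text
time: 18.35
tcp_pos: [476.0, 133.2, 191.3]
tcp_rot: [-179.9, -0.0, 73.3]
ft_force: [-3.6, 4.8, 5.6]
gripper_width: 10.8
gripper_force: 30.0
```

Emit:
step_arm(deltas=[{"travel": [0, -1, 1], "turn": 0, "claw": 1}, {"travel": [0, 0, 0], "turn": 0, "claw": 1}])

```text
time: 18.6
tcp_pos: [475.6, 133.4, 190.6]
tcp_rot: [-179.9, -0.1, 73.3]
ft_force: [-3.6, 4.5, 7.4]
gripper_width: 10.6
gripper_force: 30.0
```

Emit:
step_arm(deltas=[{"travel": [0, -0.8, 1], "turn": 0, "claw": 1}, {"travel": [0, 0, 0], "turn": 0, "claw": 1}])

```text
time: 18.85
tcp_pos: [475.3, 133.5, 189.8]
tcp_rot: [-180.0, -0.1, 73.3]
ft_force: [-3.2, 3.9, 9.8]
gripper_width: 11.2
gripper_force: 30.0
```

```bash
python3 - <<'E'
from h import *
p,d=cams.read_camera("scene"); cv2.imwrite("pics/g5.png",cv2.resize(p[130:270,200:380,::-1],None,fx=4,fy=4,interpolation=cv2.INTER_CUBIC))
h=cv2.cvtColor(p,cv2.COLOR_RGB2HSV); m=(cv2.inRange(h,(0,150,60),(5,255,255))|cv2.inRange(h,(174,150,60),(180,255,255)))[165:215,240:300]
ys,xs=np.where(m); print(len(xs),xs.mean()+240,ys.mean()+165)
s=r.observe(); print(s["tcp_pos"],s["ft_force"],s["time"])
H=np.array([658.4,77.7,90]);X=np.array([.958,-.287,0]);Y=np.array([.287,.958,0]);Z=np.array([0,0,1.])
for A in(.48,.51,.54,.57,.6):
  B=H+220*(-np.cos(A)*X+np.sin(A)*Z); c=B+48*(np.cos(A)*X-np.sin(A)*Z) 
  e=H+185*(-np.cos(A)*X+np.sin(A)*Z)+5*(np.sin(A)*X+np.cos(A)*Z)-88*Y
  print(A,((proj("scene",[B-74*Y,B+74*Y,e])-[200,130])*4).round().tolist())
E
```

```text
0 nan nan
[475.26257717 133.52500126 189.85655689] [-3.00440338  3.89511804  8.92094279] 18.9
0.48 [[316.0, 316.0], [136.0, 175.0], [397.0, 329.0]]
0.51 [[322.0, 302.0], [141.0, 163.0], [403.0, 317.0]]
0.54 [[329.0, 288.0], [147.0, 151.0], [408.0, 306.0]]
0.57 [[336.0, 275.0], [152.0, 138.0], [414.0, 295.0]]
0.6 [[343.0, 261.0], [158.0, 126.0], [421.0, 284.0]]<stdin>:4: RuntimeWarning: Mean of empty slice.
  ret = ret.dtype.type(ret / rcount)
```

View pics/g5.png

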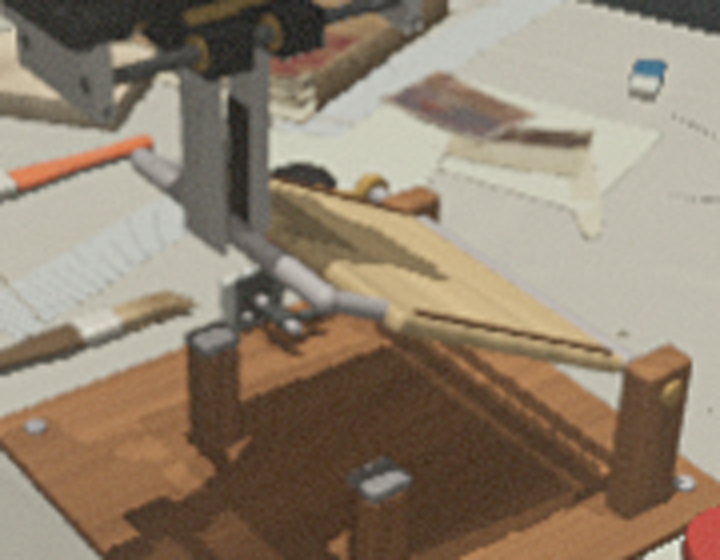

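The bar's right end is at about (330,295) and its left end at (140,150) in the crop, which matches 0.53–0.54 rad, the second notch. The pawl's weight is hidden behind the board. One more push will confirm that it is seated.

Emit:
step_arm(deltas=[{"travel": [0, -0.5, 1], "turn": 0, "claw": 1}, {"travel": [0, 0, 0], "turn": 0, "claw": 1}, {"travel": [0, -0.5, 1], "turn": 0, "claw": 1}, {"travel": [0, 0, 0], "turn": 0, "claw": 1}, {"travel": [0, 0, 0], "turn": 0, "claw": 1}])

```text
time: 19.52
tcp_pos: [474.4, 133.7, 188.2]
tcp_rot: [-180.0, -0.1, 73.3]
ft_force: [-5.1, 3.5, 11.6]
gripper_width: 11.0
gripper_force: 30.0
```

```bash
python3 - <<'E'
from h import *
g=cv2.imread("pics/g5.png",0)
P=[cv2.cvtColor(cams.read_camera("scene")[0],cv2.COLOR_RGB2GRAY)[130:270,200:380] for _ in range(4)]
q=cv2.resize(np.mean(P,0).astype(np.uint8),None,fx=4,fy=4,interpolation=cv2.INTER_CUBIC)
for nm,(x0,y0,x1,y1) in dict(bar_right=(270,250,410,330),edge=(390,300,560,360),post=(610,340,710,520),finger=(170,90,260,250)).items():
    t=g[y0:y1,x0:x1]; R=cv2.matchTemplate(q[y0-16:y1+16,x0-16:min(x1+16,720)],t,cv2.TM_CCOEFF_NORMED); _,v,_,l=cv2.minMaxLoc(R); print(nm,v,np.array(l)-16)
s=r.observe(); print(s["tcp_pos"],s["ft_force"],s["torque"],s["time"])
E
```

```text
bar_right 0.9651279449462891 [-2  2]
edge 0.9783794283866882 [0 2]
post 0.9988630414009094 [0 0]
finger 0.9882532954216003 [-1  3]
[474.43786272 133.77552362 188.22361426] [-4.28176513  3.96007289 12.44117435] [0.78055937 0.97748379 0.02780916] 19.725
```

Emit:
step_arm(deltas=[{"travel": [0, 0.5, -1], "turn": 0, "claw": 1}, {"travel": [0, 0.5, -1], "turn": 0, "claw": 1}, {"travel": [0, 0, 0], "turn": 0, "claw": 1}])

```text
time: 20.1
tcp_pos: [475.3, 133.5, 189.9]
tcp_rot: [-180.0, -0.1, 73.3]
ft_force: [-3.0, 3.9, 8.6]
gripper_width: 11.0
gripper_force: 30.0
```

Emit:
step_arm(deltas=[{"travel": [0, 0.5, -1], "turn": 0, "claw": 1}, {"travel": [0, 0, 0], "turn": 0, "claw": 1}])

```text
time: 20.35
tcp_pos: [475.8, 133.4, 190.6]
tcp_rot: [-180.0, -0.1, 73.3]
ft_force: [-2.7, 3.5, 6.2]
gripper_width: 10.9
gripper_force: 30.0
```

Emit:
step_arm(deltas=[{"travel": [0, 0.5, -1], "turn": 0, "claw": 1}, {"travel": [0, 0, 0], "turn": 0, "claw": 1}])

```text
time: 20.6
tcp_pos: [476.1, 133.3, 191.3]
tcp_rot: [-180.0, -0.0, 73.3]
ft_force: [-2.4, 4.5, 4.6]
gripper_width: 10.8
gripper_force: 30.0
```

The force follows the motion reversibly, so the board is seated on the pawl. I release gently.

Emit:
step_arm(deltas=[{"travel": [0, 0, 0], "turn": 0, "claw": 1}, {"travel": [0, 0, 0], "turn": 0, "claw": 1}], squeeze=5)

```text
time: 20.85
tcp_pos: [475.9, 132.8, 190.7]
tcp_rot: [-180.0, 0.0, 73.3]
ft_force: [-2.8, 3.2, 4.3]
gripper_width: 11.6
gripper_force: 5.0
```

Emit:
step_arm(deltas=[{"travel": [0, 0, 0], "turn": 0, "claw": 0.84}, {"travel": [0, 0, 0], "turn": 0, "claw": 0.78}, {"travel": [0, 0, 0], "turn": 0, "claw": 0.73}, {"travel": [0, 0, 0], "turn": 0, "claw": 0.73}, {"travel": [0, 0, 0], "turn": 0, "claw": 0.73}])

```text
time: 21.48
tcp_pos: [476.4, 132.9, 190.4]
tcp_rot: [180.0, 0.0, 73.3]
ft_force: [-0.3, 0.1, 0.2]
gripper_width: 25.6
gripper_force: 0.0
```

Forces are zero, so the bar is free. I withdraw straight up and then check.

Emit:
step_arm(deltas=[{"travel": [0, 0, -5], "turn": 0, "claw": 0.73}, {"travel": [0, 0, -10], "turn": 0, "claw": 0.73}, {"travel": [0, 0, -15], "turn": 0, "claw": 0.73}, {"travel": [0, 0, -30], "turn": 0, "claw": 0.73}, {"travel": [0, 0, -40], "turn": 0, "claw": 0.73}, {"travel": [0, 0, -40], "turn": 0, "claw": 0.73}, {"travel": [0, 0, 0], "turn": 0, "claw": 0.73}, {"travel": [0, 0, 0], "turn": 0, "claw": 0.73}])

```text
time: 22.48
tcp_pos: [476.0, 133.0, 330.6]
tcp_rot: [-180.0, -0.0, 73.3]
ft_force: [-0.0, -0.1, -0.5]
gripper_width: 25.3
gripper_force: 0.0
```

```bash
python3 - <<'E'
from h import *
p,d=cams.read_camera("scene"); cv2.imwrite("pics/g6.png",cv2.resize(p[110:330,190:410,::-1],None,fx=2.5,fy=2.5,interpolation=cv2.INTER_CUBIC))
s=r.observe(); print(s["tcp_pos"],s["ft_force"],s["time"])
H=np.array([658.4,77.7,90]);X=np.array([.958,-.287,0]);Y=np.array([.287,.958,0]);Z=np.array([0,0,1.])
for A in(.5,.54,.58):
  B=H+220*(-np.cos(A)*X+np.sin(A)*Z); print(A,((proj("scene",[B-74*Y,B+74*Y])-[190,110])*2.5).round().tolist())
E
```

```text
[475.66077612 132.9599072  329.96861654] [ 0.43298119 -0.03890876  0.65023234] 22.525
0.5 [[225.0, 242.0], [112.0, 154.0]]
0.54 [[230.0, 230.0], [117.0, 144.0]]
0.58 [[236.0, 219.0], [121.0, 134.0]]
```

View pics/g6.png

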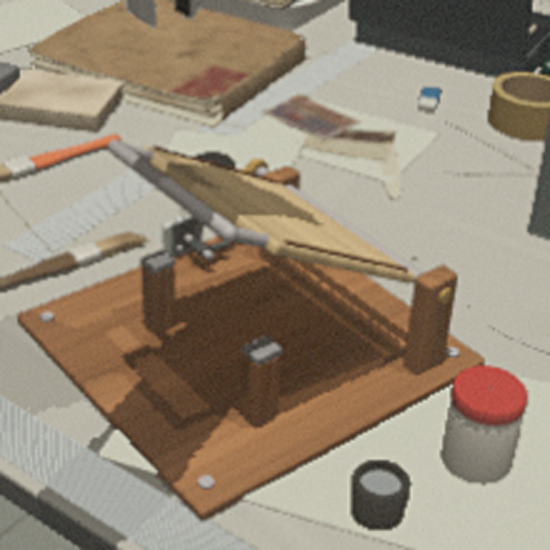

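The board stands propped on its own with the gripper well clear. The bar runs from (115,142) to (232,232) in the crop, which is about 0.54 rad, and the paste jar (485,425) and loupe (380,494) are where they started.

```bash
python3 -c "
from plant import r
print(r.close_job())"
```

```text
the job is handed in; nothing more can be done
None
```

I handed the job in with the board propped in the second notch from the bottom at about 0.54 rad, after lifting it clear of the catch and lowering it flat. The gripper is well clear, the jar and loupe to the right are where they started, and I did not recheck the small jar and brush on the left; the judge's verdict was not shown.

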